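Unlock the storage case and hold the key turned

TASK

Lift the small amber jar off the lock of the black storage case and stand it upright in the middle of the cork mat. Then take the key from its wooden stand, push it fully home into the keyhole in the lid, working it past the sticky pins with a little wiggling, and turn it a quarter turn clockwise (seen from above) to its stop. The lock is sprung: finish while still gripping the key and holding it turned; leave everything else where it is.

Things in the scene. Friction and masses are not known exactly. Their poses are not given: they have to be found in the camera images.
- case: (All sizes in mm.) Fixed storage case, black with a yellow lid 200 (x) x 260 (y), top 110 above the table; a steel lock plate 50 x 50 is flush in the lid, 45 towards -x (near side) of its centre. Origin: centre of its underside; x points away from the robot at yaw 0.
- keyhole (a point): Centre of the keyhole on the top face of the lock plate, 110 above the table, axes as the case's (z up). The keyhole is 17 long along x and 8 wide along y, through the 6 thick plate; under it lies the turning plug with a slot 16 x 6.5, 30 deep. Three spring pins in one end of the slot, 12, 19 and 26 below the plate's top, stand 3 into it and stick.
- plug (a joint): Plug angle, rad: 0 at the start, grows clockwise seen from above, hard stop at 1.571; a spring (0.08 N m/rad, 0.02 N m friction) turns it back. Each pin takes 4 N sideways to force back: expect 5 to 20 N of push on the key in all. The key turns only when within 4 of fully home, and is captive while turned. It has 0.1 rad of play in the slot: turn it a little over a quarter.
- key: Key, upright in its stand, 60 g. Origin: blade tip (lowest point), z up. Steel blade 14 wide (x) x 5 thick (y), z 0 to 26, its lowest 9 tapering to 6 x 2; neck 6 across to z 36; round collar 16 across, z 36 to 44; black head 32 (x) x 10 (y), z 44 to 80: grip its flat sides facing +y and -y. Fits the keyhole either way round, its x along the keyhole's x.
- key_collar (a point): Centre of the underside of the key's collar, 36 above the key's tip. Fully home, the collar rests on the lock plate, so this point lies at keyhole.
- key_stand: Fixed wooden block 60 x 50 x 45 high with an upright slot 16 (x) x 7 (y) and 42 deep that holds the key; origin: centre of its underside. The key's collar rests on its top; the key's tip stands 9 above the table. Left or right of the case.
- jar: Small closed amber glass jar with a brass cap, 54 across, 75 high, about 0.2 kg, standing upright on the lid over the keyhole. Origin: centre of its underside.
- mat: Fixed square cork mat 130 x 130 x 4 lying on the table on the other side of the case from the key stand. Origin: centre of its underside.
- tape_roll: Bystander, leave alone: paper tape roll lying flat, 60 across, 18 high, on the far part of the case lid. Origin: centre of its underside.
- spray_can: Bystander, leave alone: grey spray can, 58 across, 150 high, standing at the left. Origin: centre of its underside.
- flask: Bystander, leave alone: blue drinking flask, 68 across, 180 high, standing at the right. Origin: centre of its underside.
- carton: Bystander, leave alone: cardboard carton 60 x 90 x 70, far left. Origin: centre of its underside.
- big_jar: Bystander, leave alone: clear glass jar with brass cap and paper label, 72 across, 100 high, far right. Origin: centre of its underside.
- screwdriver: Bystander, leave alone: screwdriver lying flat on the near right part of the table. Origin: centre of its underside.
- padlock: Bystander, leave alone: brass padlock lying flat, 22 high, near left. Origin: centre of its underside.
Mind the look-alikes: they are no part of the job. There is more than one size of the mat; the job needs the larger. Leave any blue look-alike of the jar alone.

How it is judged:
By the outcome, as a careful person would: the job done as asked, in the order asked, and still so for the second after the job is handed in, while the arm keeps its last pose, push and grip.
It also fails if it takes over 67 s, if anything falls off the work surface, if the arm or the gripper's body presses on something with over 40 N, if the wrist force passes 120 N, or if a joint passes its speed limit or range.

ROBOT

A 6-joint arm with a two-finger parallel gripper is mounted at the origin on the work surface. World frame = base frame: x ahead of the robot, y to its left, z up, the work surface at z = 0. Lengths are in mm, angles in rad, forces in N, time in s.
With the tool pointing down it reaches from about 350 to 775 mm from the base axis. Payload 7.3 kg.
Tool frame: the origin (TCP) lies midway between the tips of the shut fingers; the grasp point (between the pads) lies 19 mm behind it; z points along the fingers, y is the line along which they close (so a half turn about z gives the same grasp; the last joint's range is limited). The gripper opens to 92 mm and grips with 3 to 60 N. Pads are 19 mm wide; open, the fingers measure 130 mm over their backs; the gripper's body (75 mm by 190 mm) begins 47 mm behind the grasp point.
Start: joints at [1.175, 0.342, 1.524, -0, 1.275, -0.146], TCP at [129.769, 508.729, 226.741] pointing down, gripper open.
Joint ranges: [-2.53, 2.53], [-0.77, 2.02], [0.04, 2.7], [-1, 4.14], [0.28, 2.66], [-3.11, 3.11]. Speed limits (rad/s): [2.57, 2.57, 3.14, 3.14, 3.14, 3.14].

INTERFACE

Orientations are given as [roll, pitch, yaw] about the fixed x, y, z axes, in that order (R = Rz(yaw) Ry(pitch) Rx(roll)).
In Python, from plant import bot gives the robot as it stands.
- The arm moves only by the tool jog_arm, never from a script. Its arguments are lists of equal length, an entry for each row: "dp": the shift along the tool's x, y, z in m, a list of three; "twist": the turn about the tool's z in degrees. A call has 1 to 10 rows; each row shifts and turns the commanded pose from where the row before left it, along the tool's axes as they then stand; what a row does not reach is not made up. A row lasts 1/8 s, in which the tool goes at most 62.5 mm and 10.7 degrees, less where a joint would pass 70% of its speed; a pose out of reach is approached as far as the arm can. A call is refused whole if a number of a shift passes 0.0625 or a number of a turn 10.7, either way. A call with a gripper value outside its range is refused whole. "jaw" is the finger opening in m, from 0 to 0.0918, set as the call begins (left out, the last holds). The fingers move at their own pace and stop on an object; the grip force is fixed at half the most. Time passes only in rows, so rows that do not move let the fingers close. It gives the time, the measured TCP pose, the force, the opening and the grip force at its end, in the units of the state.
- bot.get_obs(): the state, without advancing time (a new reading comes with each control period).
- bot.capture(name): name is "scene" or "top" or "wrist"; returns the picture (400x640x3 uint8, blue, green, red); there is no depth.
- bot.camera_params(name): a dict with "fx", "fy", "cx", "cy" (pixels), "R" (3x3) and "t" (3): a world point X has camera coordinates R X + t. Camera axes: x right, y down, z forward; pixel columns grow to the right and rows downward; lengths in mm; the calibration is good to about 2 mm. A picture is of the moment at which its call begins: read the wrist's pose just before it. camera_params takes no time and is no camera call; for the wrist camera it gives the pose at the moment of the call.
- bot.close_job(): hands the job in; it is judged then, once.
Trained networks look in the newest picture that a camera, given by its name, has taken for a name from the list of things; names that differ only in an ending like _2 or _b are one class to them, and where a whole thing is asked for, a point or a joint stands for the part that bears it (a point fixed in the world has none). Each returns a list of dicts, best first, with "confidence" (0 to 1); they miss things now and then, are a little off and sometimes report something else, mostly with a low value. They report only what shows in the picture. A call takes as long as a camera call. They do not tell look-alikes from the thing itself.
- bot.find_in(camera, label): "bbox" ([centre column, centre row, width, height] in pixels, round what is visible of it).
- bot.masks_of(camera, label): "pixels" (400x640 bool, what is visible of it) and "bbox" ([centre column, centre row, width, height] in pixels, round what is visible of it).
The state is a dict: "time": time; "joint_positions": joint angles; "dq": joint speeds; "tau": joint torques, N m; "tool_pos": TCP position; "tcp_rot": TCP orientation; "contact_force": force on the tool from outside, world axes, zero at the start; "moment": the same for the moment, N m; "grip_width": finger opening in mm; "finger_force": force on a finger pad.
Only numpy, scipy, OpenCV 4.12 (cv2) and the standard library are available. Lean on these libraries where they do the work, as an engineer would, in place of code of your own. Each camera call takes 0.05 s, during which the arm holds its last target. There are 200 camera calls.

## Working session

There is one attempt and no reset: what is moved stays moved. The work goes in short steps, Python scripts to look and compute and a tool call to move; the robot and the scene stay as the last step left them, time stands still between calls to the robot, and variables do not carry over. Pictures are saved under pics/ and viewed, at most 14 in all, crops included, and the job is handed in when it is done.

Besides the shell and the picture viewer there is one more tool, called after "Call:" by a JSON object that holds its "api" and its "payload". jog_arm: Moves the arm, as the interface text tells. Its arguments: {"type":"object","properties":{"dp":{"type":"array"},"twist":{"type":"array"},"jaw":{"type":"number"}},"required":["dp","twist"]}

```bash
ls; mkdir -p pics; python3 - <<'E'
from plant import bot
import cv2,numpy as np
o=bot.get_obs();print(o['time'],o['tool_pos'],o['tcp_rot'],o['contact_force'],o['grip_width'])
for c in('scene','top'):
    im=bot.capture(c);cv2.imwrite(f'pics/{c}0.png',im)
    p=bot.camera_params(c);print(c,p['fx'],p['cx'],p['cy'],(-np.array(p['R']).T@p['t']).round(0),np.array(p['R']).round(2).tolist())
    for l in('jar','key','key_stand','mat','case','key_collar'):
        print(l,[(round(d['confidence'],2),np.round(d['bbox']).tolist()) for d in bot.find_in(c,l)])
print(bot.get_obs()['time'])
E
```

```text
pics
0.0 [129.61805445 508.33691864 226.04149821] [-3.14005683e+00 -2.11349970e-04  2.89180021e+00] [ 0.11623008  0.4318645  -0.54751686] 92.00927569372516
scene 394.7244563803455 316.73356727352234 203.48628996387922 [1319.  475.  866.] [[-0.51, 0.86, 0.0], [0.56, 0.34, -0.76], [-0.65, -0.39, -0.65]]
jar [(0.89, [305.0, 191.0, 18.0, 35.0]), (0.73, [340.0, 193.0, 15.0, 23.0])]
key [(0.44, [243.0, 177.0, 6.0, 16.0])]
key_stand [(0.79, [245.0, 188.0, 17.0, 22.0])]
mat [(0.83, [399.0, 260.0, 59.0, 46.0]), (0.63, [468.0, 251.0, 29.0, 24.0])]
case [(0.81, [295.0, 223.0, 110.0, 96.0]), (0.51, [242.0, 177.0, 2.0, 14.0])]
key_collar [(0.75, [184.0, 205.0, 27.0, 38.0])]
top 386.0957937026985 312.85875671751865 203.87540136571576 [ 434.   12. 1243.] [[0.01, -1.0, 0.02], [-1.0, -0.01, -0.07], [0.07, -0.02, -1.0]]
jar [(0.59, [312.0, 186.0, 20.0, 17.0]), (0.58, [304.0, 243.0, 17.0, 15.0]), (0.56, [317.0, 179.0, 96.0, 86.0])]
key [(0.5, [404.0, 202.0, 7.0, 13.0]), (0.22, [342.0, 161.0, 19.0, 21.0])]
key_stand [(0.7, [400.0, 208.0, 23.0, 22.0])]
mat [(0.93, [168.0, 241.0, 27.0, 31.0]), (0.74, [219.0, 199.0, 48.0, 46.0]), (0.31, [429.0, 140.0, 30.0, 35.0])]
case [(0.8, [321.0, 175.0, 101.0, 83.0])]
key_collar [(0.47, [405.0, 208.0, 4.0, 8.0]), (0.34, [217.0, 199.0, 50.0, 44.0])]
0.7
```

View pics/top0.png

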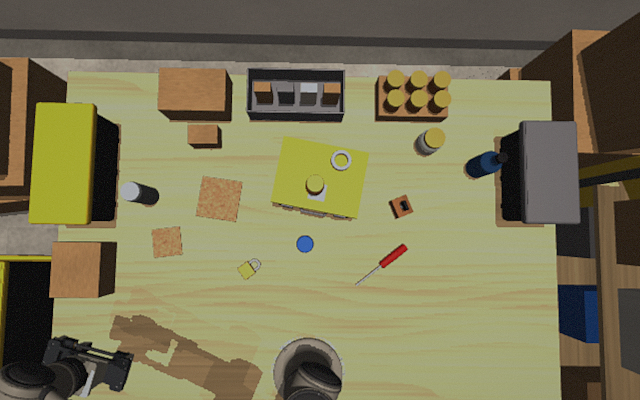

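View pics/scene0.png

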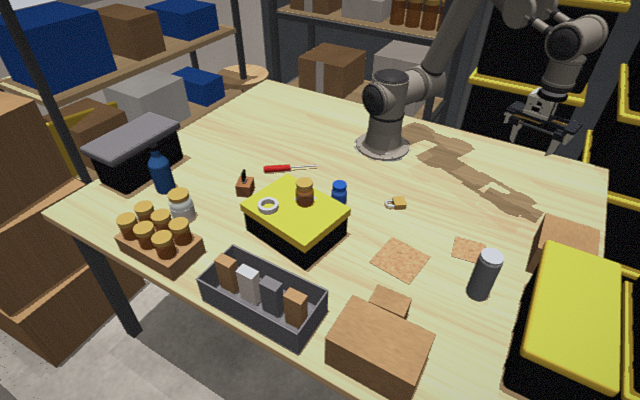

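Top view: amber jar on the lid at (316,186), large mat at (219,199), key stand at (401,206), blue look-alike at (304,243). The scene view agrees, with the jar at (305,191) and the stand at (245,187).

```bash
cat > h.py <<'E'
from plant import bot
import cv2,numpy as np
def at(cam,uv,z,p=None):
    p=p or bot.camera_params(cam);R=np.array(p['R']);C=-R.T@np.array(p['t'])
    uv=np.atleast_2d(uv).astype(float)
    d=np.c_[(uv[:,0]-p['cx'])/p['fx'],(uv[:,1]-p['cy'])/p['fy'],np.ones(len(uv))]@R
    return C+d*((z-C[2])/d[:,2])[:,None]
def proj(cam,X,p=None):
    p=p or bot.camera_params(cam);c=np.atleast_2d(X)@np.array(p['R']).T+np.array(p['t'])
    return np.c_[p['fx']*c[:,0]/c[:,2]+p['cx'],p['fy']*c[:,1]/c[:,2]+p['cy']]
def rect(cam,mask,z,p=None):
    cs,_=cv2.findContours(mask.astype(np.uint8),cv2.RETR_EXTERNAL,cv2.CHAIN_APPROX_NONE)
    c=max(cs,key=cv2.contourArea)[:,0]
    return cv2.minAreaRect(at(cam,c,z,p)[:,:2].astype(np.float32))
E
python3 - <<'E'
from h import *
im=bot.capture('top')
hsv=cv2.cvtColor(im,cv2.COLOR_BGR2HSV)
for l,z in(('mat',4),('key_stand',45),('jar',185),('case',110)):
    for d in bot.masks_of('top',l)[:3]: print(l,round(d['confidence'],2),np.round(d['bbox']),rect('top',d['pixels'],z))
# lid: yellow
m=cv2.inRange(hsv,(24,120,100),(34,255,255));m[:130]=0;m[225:]=0;m[:,:265]=0;m[:,375:]=0
print('lid',rect('top',m>0,110))
print(at('top',[[316,184]],185))
cv2.imwrite('pics/topz.png',cv2.resize(im[130:230,180:420],None,fx=3.3,fy=3.3,interpolation=cv2.INTER_CUBIC))
E
```

```text
mat 0.77 [165. 241.  30.  30.] ((401.9181213378906, 451.18304443359375), (89.91190338134766, 89.29590606689453), 7.799473285675049)
mat 0.61 [220. 197.  46.  44.] ((540.646484375, 287.5068054199219), (137.60487365722656, 134.16854858398438), 83.68219757080078)
key_stand 0.72 [402. 206.  23.  23.] ((521.8026123046875, -283.99169921875), (60.741580963134766, 59.46408462524414), 22.339332580566406)
jar 0.64 [315. 187.  19.  15.] ((567.3462524414062, -11.165044784545898), (52.75826644897461, 49.70077896118164), 0.832065761089325)
jar 0.61 [306. 244.  15.  16.] ((406.4277038574219, 14.155143737792969), (43.411903381347656, 43.61964416503906), 0.7087442278862)
case 0.76 [319. 177. 105.  80.] ((595.333251953125, -27.167068481445312), (260.01715087890625, 214.0526123046875), 79.511474609375)
lid ((600.5513916015625, -29.048477172851562), (259.6321716308594, 201.91891479492188), 79.51130676269531)
[[568.76273898 -16.63734995 185.        ]]
```

View pics/topz.png

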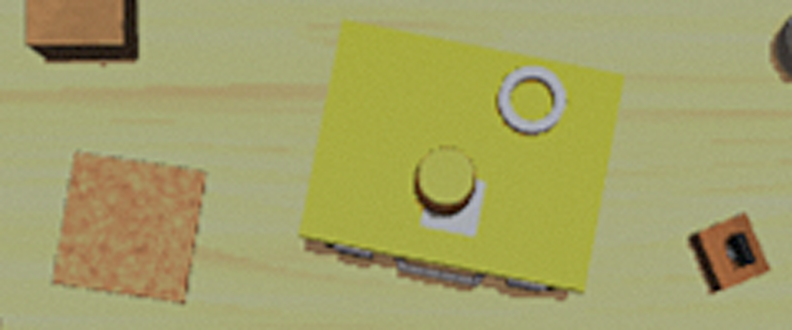

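The zoom shows the case turned about -10.5° and part of the lock plate showing at zoom (455,210). The stand at (730,252) is turned about 20°. I'll move above the jar, where I can look closer with the wrist camera.

Call:
{"api": "jog_arm", "payload": {"dp": [[-0.048,-0.036,-0.012],[-0.048,-0.036,-0.012],[-0.048,-0.036,-0.012],[-0.048,-0.036,-0.012],[-0.048,-0.036,-0.012],[-0.048,-0.036,-0.012],[-0.048,-0.036,-0.012],[-0.048,-0.036,-0.012],[-0.048,-0.036,-0.012],[-0.048,-0.036,-0.012]], "twist": [0,0,0,0,0,0,0,0,0,-3.8]}}

```text
time: 2.2
tool_pos: [506.8, 39.4, 347.3]
tcp_rot: [3.141, 0.001, 2.959]
contact_force: [0.5, 0.5, 1.0]
grip_width: 92.0
finger_force: 0.0
```

```bash
python3 - <<'E'
from h import *
p=bot.camera_params('wrist');im=bot.capture('wrist');o=bot.get_obs()
R=np.array(p['R']);print(o['tool_pos'],-R.T@p['t'],R.round(2),p['fx'])
ds=bot.masks_of('wrist','jar')
for d in ds[:3]: print(d['confidence'],np.round(d['bbox']),rect('wrist',d['pixels'],185,p))
hsv=cv2.cvtColor(im,cv2.COLOR_BGR2HSV)
m=cv2.inRange(hsv,(24,120,80),(34,255,255)); print('yel',rect('wrist',m>0,110,p))
cv2.imwrite('pics/w1.png',im)
E
```

```text
[510.88657781  33.87418324 347.69272323] [424.93196073  54.26836303 505.05135473] [[ 0.18  0.98  0.  ]
 [ 0.94 -0.17  0.31]
 [ 0.3  -0.06 -0.95]] 307.7187868433084
0.72 [294. 239.  46.  61.] ((560.207275390625, -5.7681121826171875), (47.7558479309082, 74.41046142578125), 64.74275970458984)
0.55 [294.  93.  41.  44.] ((409.4985656738281, 26.548492431640625), (38.43002700805664, 36.968658447265625), 32.75580596923828)
yel ((587.732177734375, -25.666351318359375), (261.1465759277344, 178.4098358154297), 79.52142333984375)
```

View pics/w1.png

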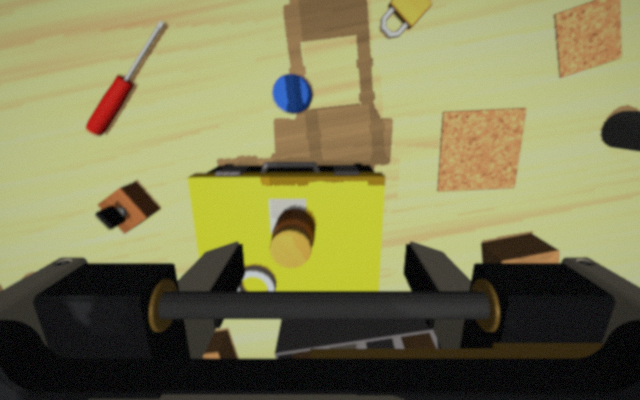

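Wrist view: cap at (291,247), lock plate's near corners at about (270,200) and (309,200), key head at (111,215), larger mat centred at (481,149).

```bash
python3 - <<'E'
from h import *
p=bot.camera_params('wrist');im=bot.capture('wrist')
A=lambda uv,z:at('wrist',uv,z,p)[:,:2].round(1).tolist()
print('cap',A([[291,247]],185),'plate near corners',A([[270,200],[308,200]],110),'lid near corners',A([[191,176],[384,176]],110))
print('keytop',A([[107,216]],89))
hsv=cv2.cvtColor(im,cv2.COLOR_BGR2HSV)
# plate: low saturation in region
sub=np.zeros(im.shape[:2],np.uint8);sub[185:245,255:325]=1
m=(hsv[...,1]<60)&(hsv[...,2]>110)&(sub>0);ys,xs=np.where(m);print(len(xs),xs.min(),xs.max(),ys.min(),ys.max(), rect('wrist',m,110,p))
for d in bot.masks_of('wrist','mat')[:3]: print('mat',d['confidence'],np.round(d['bbox']),rect('wrist',d['pixels'],4,p))
q=bot.camera_params('top');bot.capture('top')
for d in bot.masks_of('top','mat')[:2]: print('mat',rect('top',d['pixels'],4))
print(bot.get_obs()['tool_pos'])
E
```

```text
cap [[572.7, -13.9]] plate near corners [[533.8, -42.0], [543.4, 8.2]] lid near corners [[482.5, -135.7], [529.7, 112.6]]
keytop [[519.2, -283.3]]
496 272 308 196 229 ((556.6177368164062, -19.217792510986328), (49.80176544189453, 46.29313659667969), 81.23926544189453)
mat 0.7 [591.  37.  70.  74.] ((402.0246887207031, 450.65087890625), (89.90055084228516, 90.02544403076172), 7.691780090332031)
mat 0.61 [485. 148.  90.  80.] ((541.6557006835938, 290.69427490234375), (130.92166137695312, 130.20945739746094), 81.42540740966797)
mat ((402.1393737792969, 451.2210693359375), (89.63392639160156, 89.27570343017578), 7.8478922843933105)
mat ((541.3779296875, 290.4803466796875), (128.04258728027344, 130.06710815429688), 82.17452239990234)
[505.1446981   42.08138414 346.47187174]
```

```bash
python3 - <<'E'
from h import *
o=bot.get_obs();print(o['time'],o['tool_pos'])
p=bot.camera_params('wrist');im=bot.capture('wrist');print(bot.get_obs()['tool_pos'])
hsv=cv2.cvtColor(im,cv2.COLOR_BGR2HSV)
print(hsv[246,280:302:4].tolist(),hsv[246,240].tolist(),hsv[222,293].tolist())
A=lambda uv,z:at('wrist',uv,z,p)[:,:2].round(1).tolist()
cv2.imwrite('pics/w2.png',cv2.resize(im[170:300,230:350],None,fx=4,fy=4,interpolation=cv2.INTER_CUBIC))
for d in bot.masks_of('wrist','mat')[:2]: print('mat',np.round(d['bbox']),rect('wrist',d['pixels'],4,p))
sub=np.zeros(im.shape[:2],np.uint8);sub[185:245,255:325]=1
m=(hsv[...,1]<60)&(hsv[...,2]>110)&(sub>0); print(rect('wrist',m,110,p))
m=cv2.inRange(hsv,(24,120,80),(34,255,255));ys,xs=np.where(m[168:200,150:420]);xs+=150;ys+=168
i=[np.argmin(xs+ys),np.argmax(xs-ys)];print('lidcorners',A(np.c_[xs[i],ys[i]],110))
print('cap',A([[291,247]],185))
E
```

```text
2.5 [505.1446981   42.08138414 346.47187174]
[505.06822704  42.35520312 346.65439954]
[[25, 155, 194], [25, 157, 193], [26, 155, 192], [25, 158, 194], [23, 165, 192], [22, 162, 195]] [28, 139, 22] [13, 198, 89]
mat [481. 152.  90.  79.] ((541.3141479492188, 290.80303955078125), (131.3070526123047, 130.67286682128906), 81.68230438232422)
mat [589.  41.  71.  79.] ((401.522705078125, 450.3893127441406), (91.25240325927734, 90.42131805419922), 7.964620590209961)
((557.1114501953125, -19.640342712402344), (48.99299621582031, 45.03207015991211), 79.48426818847656)
lidcorners [[480.5, -135.8], [521.4, 113.6]]
cap [[568.6, -7.9]]
```

View pics/w2.png

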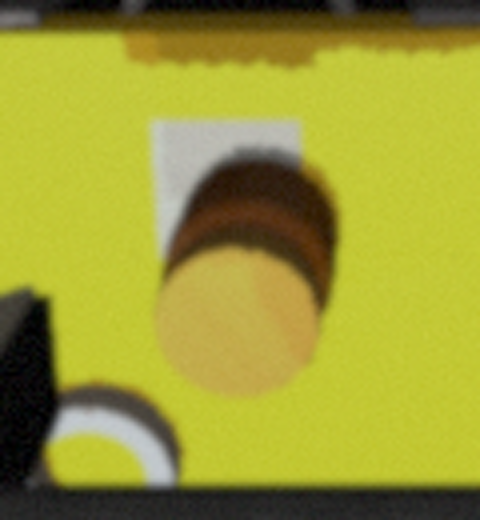

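Zoom of the wrist view: cap centre at zoom (240,322), i.e. pixel (290,250), which puts the jar near (571,-12). The plate shows on its near-left side and nothing stands close by. I'll go down to the jar and grip it.

Call:
{"api": "jog_arm", "payload": {"dp": [[-0.037,-0.02,0.02],[-0.0365,-0.0203,0.035],[0,0,0.04],[0,0,0.04],[0,0,0.04],[0,0,0.03],[0,0,0.01],[0,0,0],[0,0,0]], "twist": [0,0,0,0,0,0,0,0,0]}}

```text
time: 3.72
tool_pos: [571.6, -11.6, 133.3]
tcp_rot: [3.141, 0.003, 2.959]
contact_force: [0.1, 0.9, -0.0]
grip_width: 91.8
finger_force: 0.0
```

Call:
{"api": "jog_arm", "payload": {"dp": [[0,0,0],[0,0,0],[0,0,0],[0,0,0],[0,0,0]], "twist": [0,0,0,0,0], "jaw": 0.04}}

```text
time: 4.35
tool_pos: [570.8, -11.8, 131.8]
tcp_rot: [3.141, 0.0, 2.958]
contact_force: [-0.4, 0.6, 1.1]
grip_width: 52.9
finger_force: 30.0
```

Call:
{"api": "jog_arm", "payload": {"dp": [[0,0,-0.02],[0,0,-0.04],[0.012,0.042,-0.01],[0.015,0.05,0],[0.015,0.05,0],[0.015,0.05,0],[0.015,0.05,0],[0.0126,0.05,0],[0,0,0],[0,0,0.03]], "twist": [0,0,0,0,0,0,0,0,0,0]}}

```text
time: 5.6
tool_pos: [542.0, 291.4, 173.1]
tcp_rot: [3.14, 0.004, 2.959]
contact_force: [0.3, -0.5, -3.2]
grip_width: 53.1
finger_force: 30.0
```

Call:
{"api": "jog_arm", "payload": {"dp": [[0,0,0.04],[0,0,0.04],[0,0,0.03],[0,0,0.02],[0,0,0.01],[0,0,0.002],[0,0,0.002],[0,0,0],[0,0,0]], "twist": [0,0,0,0,0,0,0,0,0]}}

```text
time: 6.72
tool_pos: [541.2, 290.9, 28.3]
tcp_rot: [3.141, 0.001, 2.958]
contact_force: [0.6, -0.1, -2.1]
grip_width: 53.3
finger_force: 30.0
```

Call:
{"api": "jog_arm", "payload": {"dp": [[0,0,0.001],[0,0,0.001],[0,0,0],[0,0,0]], "twist": [0,0,0,0]}}

```text
time: 7.22
tool_pos: [540.9, 290.8, 25.8]
tcp_rot: [3.141, 0.0, 2.958]
contact_force: [0.0, 0.1, -0.9]
grip_width: 53.0
finger_force: 30.0
```

Call:
{"api": "jog_arm", "payload": {"dp": [[0,0,0],[0,0,0],[0,0,0],[0,0,0],[0,0,-0.04],[0,0,-0.055],[0,0,-0.055],[0,0,-0.055],[0,0,-0.05],[0,-0.02,-0.01]], "twist": [0,0,0,0,0,0,0,0,0,0], "jaw": 0.09}}

```text
time: 8.48
tool_pos: [538.2, 272.0, 294.7]
tcp_rot: [3.138, 0.006, 2.96]
contact_force: [-0.1, -0.5, -0.5]
grip_width: 89.9
finger_force: 0.0
```

Call:
{"api": "jog_arm", "payload": {"dp": [[0,-0.05,0],[-0.005,-0.06,0],[-0.005,-0.06,0],[-0.005,-0.06,0],[-0.005,-0.05,0],[-0.005,-0.011,0],[0,0,0],[0,0,0],[0,0,0]], "twist": [0,0,0,0,0,0,0,0,0]}}

```text
time: 9.6
tool_pos: [508.7, -18.3, 290.6]
tcp_rot: [3.141, -0.0, 2.96]
contact_force: [-0.2, -0.9, 0.2]
grip_width: 89.9
finger_force: 0.0
```

```bash
python3 - <<'E'
from h import *
print(bot.get_obs()['tool_pos'])
p=bot.camera_params('wrist');im=bot.capture('wrist')
print(p)
A=lambda uv,z:at('wrist',uv,z,p)[:,:2].round(1).tolist()
kp=proj('wrist',[[556.5,-20.5,110]],p)[0];print(kp)
u,v=kp.astype(int)
cv2.imwrite('pics/w3.png',np.hstack([cv2.resize(im,(560,350)),cv2.resize(im[v-40:v+40,u-27:u+27],None,fx=4.375,fy=4.375,interpolation=cv2.INTER_CUBIC)]))
np.save('w3.npy',im)
for d in bot.masks_of('wrist','jar')[:2]: print('jar',d['confidence'],np.round(d['bbox']))
hsv=cv2.cvtColor(im,cv2.COLOR_BGR2HSV)
g=np.zeros(im.shape[:2],bool);g[v-40:v+40,u-40:u+40]=1
m=g&(hsv[...,1]<70)&(hsv[...,2]>90);m=cv2.morphologyEx(m.astype(np.uint8),cv2.MORPH_CLOSE,np.ones((5,5)))
print(rect('wrist',m>0,110,p))
E
```

```text
[508.7158484  -18.31513528 290.5613622 ]
{'fx': 307.7187868433084, 'fy': 307.7187868433084, 'cx': 323.8121926169514, 'cy': 204.13460549953192, 'R': array([[ 1.80685504e-01,  9.83540805e-01,  4.82557362e-04],
       [ 9.35791457e-01, -1.72064483e-01,  3.07714417e-01],
       [ 3.02732716e-01, -5.51479613e-02, -9.51478641e-01]]), 't': array([ -73.83467088, -538.10953835,  297.1816158 ])}
[329.42688102 221.15915773]
jar 0.94 [562. 156.  82.  45.]
jar 0.71 [336.  80.  45.  49.]
((557.6641845703125, -19.37702751159668), (48.97426223754883, 49.17296600341797), 79.57758331298828)
```

View pics/w3.png

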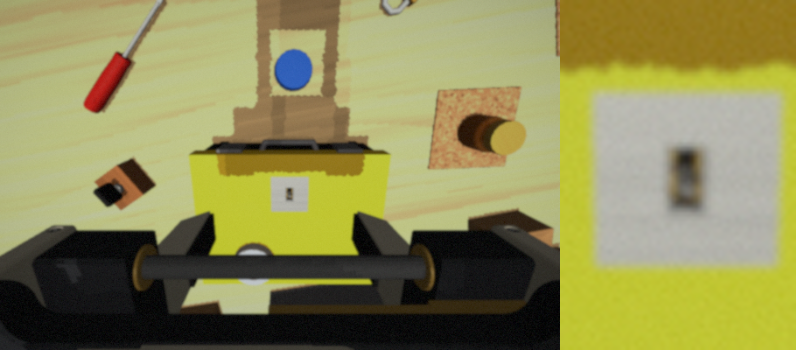

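The large mat carries the jar, upright. The keyhole is clear at about pixel (331,222), which gives (557.5,-19). Next I'll look at the key from close by.

Call:
{"api": "jog_arm", "payload": {"dp": [[0,-0.04,0.01],[0,-0.055,0.01],[-0.005,-0.055,0.01],[-0.005,-0.055,0.01],[-0.005,-0.048,0],[-0.003,0,0],[0,0,0],[0,0,0],[0,0,0]], "twist": [0,0,0,0,0,0,0,0,0]}}

```text
time: 10.82
tool_pos: [480.6, -270.5, 251.0]
tcp_rot: [3.142, 0.0, 2.96]
contact_force: [-0.6, -0.5, -0.1]
grip_width: 90.1
finger_force: 0.0
```

```bash
python3 - <<'E'
from h import *
o=bot.get_obs();print(o['tool_pos'],o['tcp_rot'])
p=bot.camera_params('wrist');im=bot.capture('wrist')
print('tcp px',proj('wrist',[o['tool_pos']],p))
for l,z in(('key_stand',45),('key',89)):
  for d in bot.masks_of('wrist',l)[:2]: print(l,round(d['confidence'],2),np.round(d['bbox']),rect('wrist',d['pixels'],z,p))
kp=proj('wrist',[[520,-284,60]],p)[0];u,v=kp.astype(int);print(u,v)
np.save('w4.npy',im)
cv2.imwrite('pics/w4.png',cv2.resize(im[v-65:v+65,u-65:u+65],None,fx=4.5,fy=4.5,interpolation=cv2.INTER_CUBIC))
E
```

```text
[ 480.58831091 -270.46064767  250.99183662] [3.14157388e+00 3.79684441e-04 2.95992130e+00]
tcp px [[324.19023664 257.55452658]]
key_stand 0.58 [315. 209.  60.  67.] ((518.8021850585938, -287.1781005859375), (67.96780395507812, 56.121150970458984), 22.767444610595703)
key 0.76 [316. 222.  23.  29.] ((517.6270751953125, -287.2667236328125), (37.94955062866211, 19.830734252929688), 0.9309829473495483)
318 213
```

View pics/w4.png

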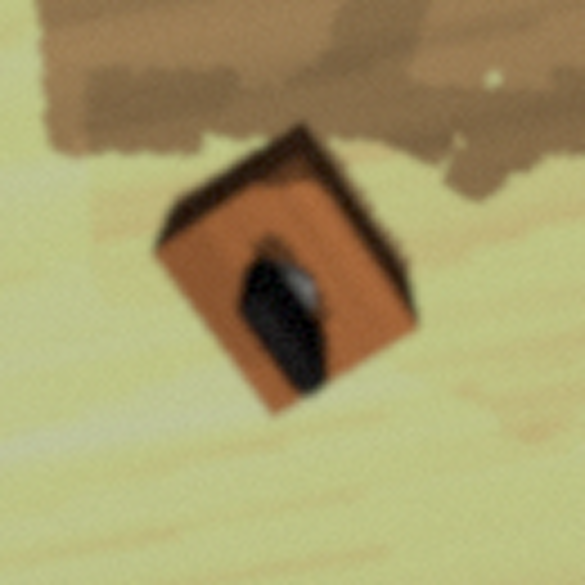

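The close view shows the stand's top with corners at crop (157,248), (275,413), (415,325), and the black key head at about (285,325), long along the stand's left edge.

```bash
python3 - <<'E'
from h import *
from scipy.optimize import least_squares
p=bot.camera_params('wrist');im=np.load('w4.npy')
c=np.array([[157,248],[275,413],[415,325]])/4.5+[318-65,213-65]
w=at('wrist',c,45,p)[:,:2];print(w.round(1))
for a,b in((0,1),(1,2)): d=w[b]-w[a];print(np.hypot(*d),np.degrees(np.arctan2(d[1],d[0])))
print('centre',(w[0]+w[2])/2)
# silhouette fit of head box (x,y,yaw)
dark=(im.max(2)<45).astype(np.uint8);g=np.zeros_like(dark);g[196:243,298:332]=1;dark*=g
n,lab,st,_=cv2.connectedComponentsWithStats(dark);k=1+np.argmax(st[1:,4]);obs=(lab==k).astype(np.float32);print(st[k])
obs=cv2.GaussianBlur(cv2.resize(obs[190:250,290:345],None,fx=8,fy=8),(0,0),4)
def sil(q):
    x,y,t=q;B=np.array([[sx*16,sy*5,z] for sx in(-1,1) for sy in(-1,1) for z in(53,89)],float)
    cs,s=np.cos(t),np.sin(t);X=np.c_[x+cs*B[:,0]-s*B[:,1],y+s*B[:,0]+cs*B[:,1],B[:,2]]
    uv=(proj('wrist',X,p)-[290,190]+.5)*8
    m=np.zeros(obs.shape,np.float32);cv2.fillConvexPoly(m,cv2.convexHull(np.round(uv*16).astype(np.int32)),1,shift=4)
    return cv2.GaussianBlur(m,(0,0),4)
from scipy.optimize import minimize
best=min((minimize(lambda q:((sil([q[0],q[1],q[2]/20])-obs)**2).mean(),[519,-285,t*20],method='Nelder-Mead',options=dict(initial_simplex=[[519,-285,t*20],[523,-285,t*20],[519,-281,t*20],[519,-285,t*20+4]])) for t in(.2,.4,.6)),key=lambda r:r.fun)
print(best.x[:2],np.degrees(best.x[2]/20),best.fun)
E
```

```text
[[ 505.1 -321.1]
 [ 559.8 -298.6]
 [ 540.4 -254.8]]
59.1406220387237 22.354394590434765
47.904396234868166 113.82105215390561
centre [ 522.74020825 -287.95988594]
[307 206  18  28 292]
[ 523.05309045 -288.46042973] 10.180128184715826 0.03238789737224579
```

Call:
{"api": "jog_arm", "payload": {"dp": [[0,0,0.02],[0,0,0.03],[0,0,0.02],[0,0,0.02],[-0.0162,-0.0162,0.02],[-0.0162,-0.0162,0.01],[0,0,0],[0,0,0]], "twist": [-8.25,-8.25,-8.25,-8.25,0,0,0,0], "jaw": 0.06}}

```text
time: 11.98
tool_pos: [522.2, -288.8, 130.9]
tcp_rot: [3.141, -0.0, -2.749]
contact_force: [0.2, 0.0, -0.3]
grip_width: 60.0
finger_force: 0.0
```

```bash
python3 - <<'E'
from h import *
o=bot.get_obs();print(o['tool_pos'],o['tcp_rot'])
p=bot.camera_params('wrist');im=bot.capture('wrist')
P=proj('wrist',[[523,-288,53],[523,-288,89],[523,-288,45]],p);print(P)
for d in bot.masks_of('wrist','key')[:2]: print(round(d['confidence'],2),np.round(d['bbox']))
np.save('w5.npy',im);cv2.imwrite('pics/w5.png',cv2.resize(im[100:300,200:440],None,fx=3,fy=3,interpolation=cv2.INTER_CUBIC))
E
```

```text
[ 522.15666166 -288.82249432  130.92235447] [ 3.14124037e+00 -2.01941189e-04 -2.74884416e+00]
[[325.02941241 213.68754187]
 [325.26241679 230.99188743]
 [324.98603753 210.46625529]]
0.88 [323. 226.  19.  52.]
```

View pics/w5.png

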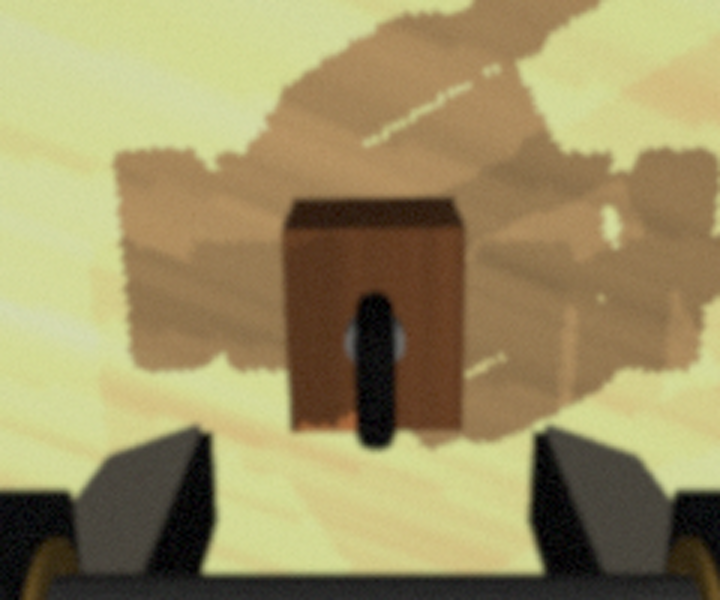

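The key head at zoom (375,370) sits centred between the fingers (212 and 535) and square to them. I'll go down and grip it.

Call:
{"api": "jog_arm", "payload": {"dp": [[0,0,0.02],[0,0,0.025],[0,0,0.02],[0,0,0.0095],[0,0,0],[0,0,0]], "twist": [0,0,0,0,0,0]}}

```text
time: 12.82
tool_pos: [523.0, -289.5, 57.2]
tcp_rot: [-3.14, 0.001, -2.749]
contact_force: [0.4, -0.1, 0.4]
grip_width: 59.8
finger_force: 0.0
```

Call:
{"api": "jog_arm", "payload": {"dp": [[0,0,0],[0,0,0],[0,0,0],[0,0,0],[0,0,0],[0,0,0],[0,0,0]], "twist": [0,0,0,0,0,0,0], "jaw": 0.0}}

```text
time: 13.7
tool_pos: [522.4, -288.8, 56.1]
tcp_rot: [3.141, -0.0, -2.749]
contact_force: [-1.0, 1.1, 0.2]
grip_width: 9.5
finger_force: 30.0
```

Call:
{"api": "jog_arm", "payload": {"dp": [[0,0,-0.01],[0,0,-0.015],[0,0,-0.02],[0,0,-0.025],[0,0,-0.03],[0,0,-0.03],[0,0,-0.01],[0,0,0]], "twist": [0,0,0,0,0,0,0,0]}}

```text
time: 14.7
tool_pos: [522.7, -289.3, 196.8]
tcp_rot: [-3.14, 0.001, -2.749]
contact_force: [0.1, 0.9, -1.0]
grip_width: 10.0
finger_force: 30.0
```

```bash
python3 - <<'E'
from h import *
o=bot.get_obs();print(o['tool_pos'],o['grip_width'],o['contact_force'])
p=bot.camera_params('wrist');im=bot.capture('wrist');cv2.imwrite('pics/w6.png',im)
T=o['tool_pos']
cx,sx=np.cos(-2.749),np.sin(-2.749);tx=np.array([cx,sx,0])
for z in(-47,-11,-3,33): print(z,proj('wrist',[T+[0,0,z]],p).round(1),proj('wrist',[T+[0,0,z]+7*tx],p).round(1))
u,v=proj('wrist',[T-[0,0,30]],p)[0].astype(int)
cv2.imwrite('pics/w6.png',cv2.resize(im[v-50:v+60,u-60:u+60],None,fx=5,fy=5,interpolation=cv2.INTER_CUBIC));print(u-60,v-50)
E
```

```text
[ 522.7161277  -289.34892021  196.81989956] 10.01825174969649 [ 0.11151367  0.90010635 -1.04677939]
-47 [[324.7 226.7]] [[324.7 217.6]]
-11 [[324.8 249.2]] [[324.8 238.6]]
-3 [[324.9 255.4]] [[324.9 244.4]]
33 [[325.1 291.3]] [[325.1 278.2]]
264 186
```

View pics/w6.png

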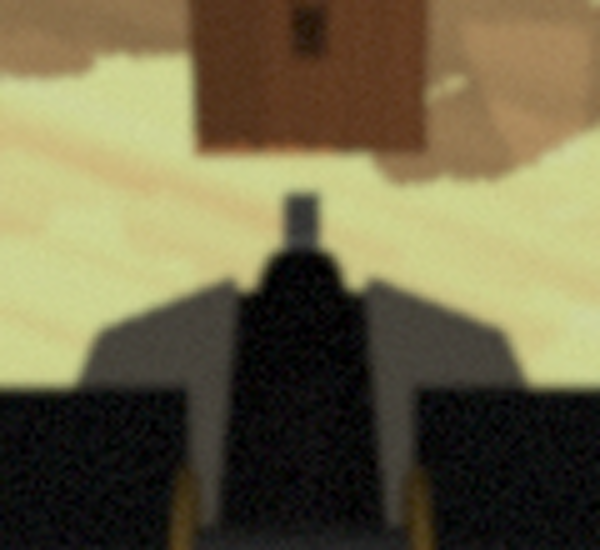

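The key hangs straight on the tool axis, tip at zoom (301,195) and collar at (302,260), matching the prediction. I'll carry it over the keyhole, turned to the case's yaw.

Call:
{"api": "jog_arm", "payload": {"dp": [[0,0,-0.005],[0,0,0],[0,0,0],[0,0,0],[0.003,0.05,0],[0.003,0.06,0],[0.003,0.06,0],[0.003,0.06,0],[0.0025,0.0418,0],[0,0,0]], "twist": [8.25,8.25,8.25,8.25,0,0,0,0,0,0]}}

```text
time: 16.0
tool_pos: [557.3, -16.3, 199.8]
tcp_rot: [3.141, -0.003, 2.962]
contact_force: [-0.1, -0.7, -1.3]
grip_width: 9.7
finger_force: 30.0
```

Call:
{"api": "jog_arm", "payload": {"dp": [[0,0,0.005],[0,0,0.015],[0,0,0.015],[0,0,0],[0,0,0]], "twist": [0,0,0,0,0]}}

```text
time: 16.62
tool_pos: [558.0, -19.6, 166.2]
tcp_rot: [3.142, 0.0, 2.958]
contact_force: [0.1, 0.3, -0.4]
grip_width: 10.0
finger_force: 30.0
```

```bash
python3 - <<'E'
from h import *
o=bot.get_obs();print(o['tool_pos'],o['tcp_rot'],o['contact_force'],o['moment'])
p=bot.camera_params('wrist');im=bot.capture('wrist')
T=o['tool_pos'];print('tip,coll,hole',proj('wrist',[T-[0,0,47],T-[0,0,11],[557.5,-19.2,110]],p).round(1).tolist())
hsv=cv2.cvtColor(im,cv2.COLOR_BGR2HSV)
u,v=324,225
np.save('w7.npy',im)
cv2.imwrite('pics/w7.png',cv2.resize(im[v-60:v+40,u-60:u+60],None,fx=6,fy=6,interpolation=cv2.INTER_CUBIC));print(u-60,v-60)
E
```

```text
[558.03787212 -19.6352429  166.18939522] [3.14150446e+00 4.94648825e-05 2.95757264e+00] [ 0.1477952   0.26388195 -0.37605664] [-1.94480894e-02  7.75393349e-05  2.27472839e-02]
tip,coll,hole [[324.1, 226.5], [324.1, 248.9], [324.5, 221.1]]
264 165
```

View pics/w7.png

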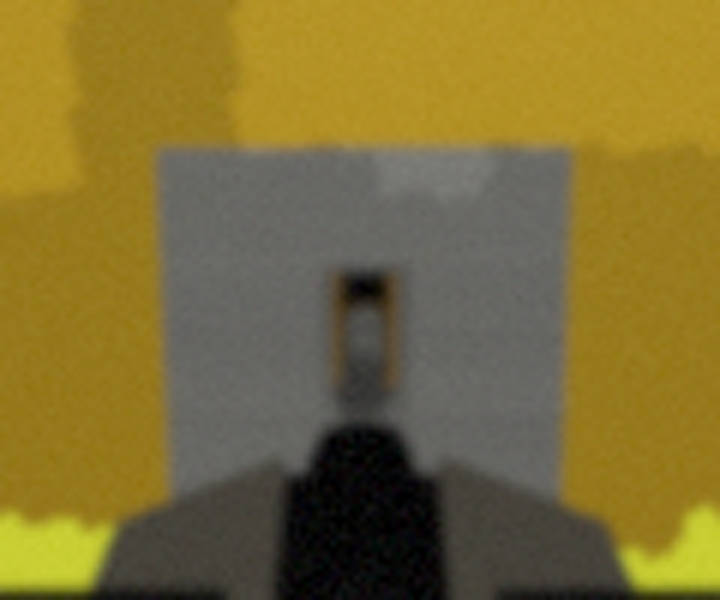

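The hole spans zoom columns 330–402 and rows 268–392. The key's axis at column 362 is within about half a millimetre of the hole centre (366).

```bash
python3 - <<'E'
from h import *
p=bot.camera_params('wrist');o=bot.get_obs();T=o['tool_pos']
z=[[366,148],[366,268],[366,392],[366,330],[163,148],[573,148]]
w=at('wrist',np.array(z)/6.+[264,165]-.4,110,p)[:,:2]
ya=-.1829;e=np.array([np.cos(ya),np.sin(ya)]);n=np.array([-e[1],e[0]])
for r in w-T[:2]: print((r@e).round(2),(r@n).round(2))
im=np.load('w7.npy').astype(int);print(im[205:236,325].sum(1)//3);print(im[214,312:338].sum(1)//3)
# tip offset: observed tip edge row
print(proj('wrist',[np.r_[T[:2]-3*e,T[2]-47]],p))
E
```

```text
-25.01 0.42
-9.77 0.41
6.67 0.41
-1.64 0.41
-25.04 -23.97
-24.98 25.28
[102 103 101  98  86  56  33  14   4  24  43  63  79  75  76  77  81  79
  72  67  61  56  57  52  52  55  56  58  60  61  46]
[100  99 102  99  98  92  83  74  57  34  25  18  22  24  21  29  45  64
  79  84  91 101 101 101 101 101]
[[324.06363964 222.58654791]]
```

Call:
{"api": "jog_arm", "payload": {"dp": [[0.0004,0.0005,0.003],[0,0,0.004],[0,0,0.004],[0,0,0.004],[0,0,0]], "twist": [0,0,0,0,0]}}

```text
time: 17.3
tool_pos: [557.4, -18.7, 150.8]
tcp_rot: [3.142, -0.001, 2.958]
contact_force: [-0.4, -0.8, -0.7]
grip_width: 9.7
finger_force: 30.0
```

Call:
{"api": "jog_arm", "payload": {"dp": [[0,0,0.002],[0,0,0.002],[0,0,0.002],[0,0,0]], "twist": [0,0,0,0]}}

```text
time: 17.8
tool_pos: [557.5, -18.7, 145.0]
tcp_rot: [3.141, -0.0, 2.958]
contact_force: [1.0, -0.4, -0.5]
grip_width: 10.0
finger_force: 30.0
```

Call:
{"api": "jog_arm", "payload": {"dp": [[0,0,0.002],[0,0,0.002],[0,0,0.001],[0,0,0]], "twist": [2,-4,4,-2]}}

```text
time: 18.3
tool_pos: [556.7, -18.7, 140.0]
tcp_rot: [-3.141, -0.002, 2.96]
contact_force: [-3.8, -0.1, 0.9]
grip_width: 9.7
finger_force: 30.0
```

Call:
{"api": "jog_arm", "payload": {"dp": [[0,0,0.001],[0,0,0.001],[0,0,0.001],[0,0,0]], "twist": [2,-4,4,-2]}}

```text
time: 18.8
tool_pos: [557.1, -18.6, 137.0]
tcp_rot: [3.141, -0.001, 2.96]
contact_force: [-5.0, -0.7, 1.2]
grip_width: 9.7
finger_force: 30.0
```

Call:
{"api": "jog_arm", "payload": {"dp": [[0,0,0.001],[0,0,0.001],[0,0,0.001],[0,0,0.001],[0,0,0.001],[0,0,0.001],[0,0,0],[0,0,0]], "twist": [2,-4,4,-4,4,-4,2,0]}}

```text
time: 19.8
tool_pos: [557.1, -18.5, 131.0]
tcp_rot: [3.141, -0.001, 2.957]
contact_force: [-4.8, 1.2, 1.6]
grip_width: 10.1
finger_force: 30.0
```

Call:
{"api": "jog_arm", "payload": {"dp": [[0,0,0.001],[0,0,0.001],[0,0,0.001],[0,0,0.001],[0,0,0.001],[0,0,0.001],[0,0,0],[0,0,0]], "twist": [2,-4,4,-4,4,-4,2,0]}}

```text
time: 20.8
tool_pos: [556.9, -18.5, 124.9]
tcp_rot: [3.141, -0.002, 2.957]
contact_force: [-5.3, 0.5, 2.3]
grip_width: 10.1
finger_force: 30.0
```

Call:
{"api": "jog_arm", "payload": {"dp": [[0,0,0.001],[0,0,0.001],[0,0,0.001],[0,0,0],[0,0,0]], "twist": [2,-4,4,-2,0]}}

```text
time: 21.42
tool_pos: [556.8, -18.8, 121.7]
tcp_rot: [-3.141, -0.002, 2.958]
contact_force: [-5.8, 0.3, 0.1]
grip_width: 10.0
finger_force: 30.0
```

Call:
{"api": "jog_arm", "payload": {"dp": [[0,0,0.001],[0,0,0.001],[0,0,0],[0,0,0]], "twist": [2,-4,2,0]}}

```text
time: 21.92
tool_pos: [557.2, -18.7, 121.0]
tcp_rot: [-3.141, -0.001, 2.957]
contact_force: [-7.8, -0.3, 9.7]
grip_width: 9.7
finger_force: 30.0
```

```bash
python3 - <<'E'
from h import *
o=bot.get_obs();print(o['tool_pos'],o['tcp_rot'],o['contact_force'],o['moment'],o['time'])
p=bot.camera_params('wrist');im=bot.capture('wrist')
u,v=324,240
cv2.imwrite('pics/w8.png',cv2.resize(im[v-60:v+40,u-60:u+60],None,fx=6,fy=6,interpolation=cv2.INTER_CUBIC))
E
```

```text
[557.16204378 -18.70766033 121.02075844] [-3.14147741e+00 -5.30367319e-04  2.95728685e+00] [-7.75034144 -0.26598424  9.66737142] [0.1905643  1.60832889 0.01953757] 21.925
```

View pics/w8.png

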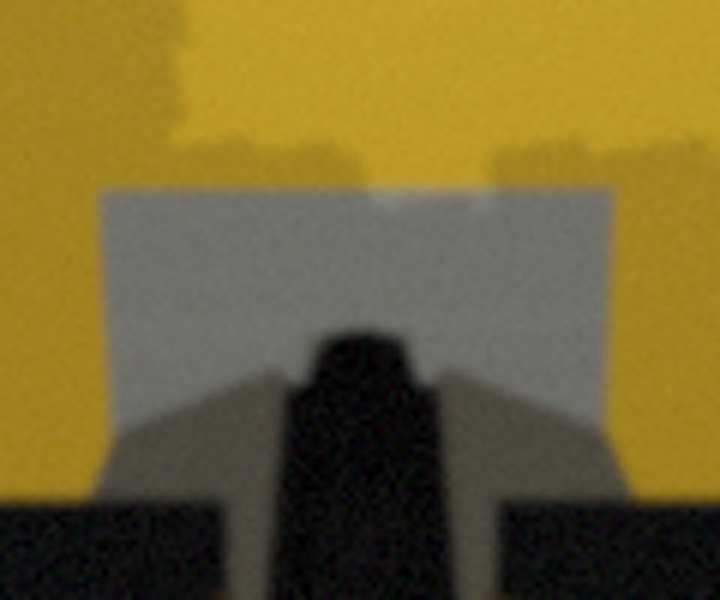

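The collar sits on the plate, at the predicted height and with a 10 N reaction, so the key is home. Now I'll turn it clockwise.

Call:
{"api": "jog_arm", "payload": {"dp": [[0,0,0],[0,0,0],[0,0,0],[0,0,0]], "twist": [4,6,6,6]}}

```text
time: 22.48
tool_pos: [557.1, -18.6, 121.0]
tcp_rot: [-3.141, -0.001, 2.57]
contact_force: [-8.0, 0.8, 9.0]
grip_width: 9.9
finger_force: 30.0
```

```bash
python3 -c "
from h import *
o=bot.get_obs();print(o['tool_pos'],o['tcp_rot'],o['contact_force'],o['moment'],o['grip_width'])"
```

```text
[557.14318046 -18.62422832 121.00149529] [-3.14131244e+00 -5.17254499e-04  2.57036302e+00] [-7.97199998  0.82178783  9.04286859] [0.15183436 1.59414068 0.10870636] 9.869517568877722
```

Call:
{"api": "jog_arm", "payload": {"dp": [[0,0,0],[0,0,0],[0,0,0],[0,0,0],[0,0,0],[0,0,0],[0,0,0],[0,0,0],[0,0,0]], "twist": [8,8,8,8,8,8,8,8,0]}}

```text
time: 23.6
tool_pos: [557.4, -18.5, 121.0]
tcp_rot: [-3.141, -0.0, 1.455]
contact_force: [-7.2, 1.7, 8.9]
grip_width: 9.9
finger_force: 30.0
```

```bash
python3 -c "
from h import *
o=bot.get_obs();print(o['tool_pos'],o['tcp_rot'],o['contact_force'],o['moment'],o['grip_width'])"
```

```text
[557.37687248 -18.51784796 120.98743035] [-3.14147462e+00 -2.56694302e-04  1.45516879e+00] [-7.17785479  1.7298409   8.92705261] [0.21486591 1.48869137 0.09781355] 9.946604105419075
```

Call:
{"api": "jog_arm", "payload": {"dp": [[0,0,0],[0,0,0],[0,0,0],[0,0,0],[0,0,0]], "twist": [4,3,3,0,0]}}

```text
time: 24.22
tool_pos: [557.5, -18.5, 121.0]
tcp_rot: [3.141, -0.0, 1.282]
contact_force: [-6.5, 1.1, 8.7]
grip_width: 10.0
finger_force: 30.0
```

```bash
python3 -c "
from h import *
o=bot.get_obs();print(o['tool_pos'],o['tcp_rot'],o['contact_force'],o['moment'],o['grip_width'])"
```

```text
[557.47243448 -18.53492639 121.0242839 ] [ 3.14148579e+00 -2.17815807e-04  1.28228247e+00] [-6.50276504  1.12938286  8.69882999] [0.17329015 1.44652413 0.1423149 ] 9.959440262017983
```

Call:
{"api": "jog_arm", "payload": {"dp": [[0,0,0],[0,0,0],[0,0,0]], "twist": [2,1,0]}}

```text
time: 24.6
tool_pos: [557.5, -18.5, 121.0]
tcp_rot: [3.141, -0.0, 1.23]
contact_force: [-6.5, 1.3, 7.3]
grip_width: 9.9
finger_force: 30.0
```

```bash
python3 -c "
from h import *
o=bot.get_obs();print(o['tool_pos'],o['tcp_rot'],o['contact_force'],o['moment'],o['grip_width'])"
```

```text
[557.47375609 -18.53123339 120.99918176] [ 3.14147948e+00 -1.76444497e-04  1.22992802e+00] [-6.5214533   1.33981305  7.31350957] [0.18407183 1.40445683 0.14511983] 9.887522761390823
```

Call:
{"api": "jog_arm", "payload": {"dp": [[0,0,0],[0,0,0],[0,0,0]], "twist": [2,1,0]}}

```text
time: 24.98
tool_pos: [557.6, -18.5, 121.0]
tcp_rot: [3.141, -0.0, 1.178]
contact_force: [-6.3, 1.4, 8.4]
grip_width: 9.5
finger_force: 30.1
```

```bash
python3 -c "
from h import *
o=bot.get_obs();print(o['tool_pos'],o['tcp_rot'],o['contact_force'],o['moment'],o['grip_width'])
im=bot.capture('wrist');cv2.imwrite('pics/w9.png',cv2.resize(im[180:280,264:384],None,fx=6,fy=6,interpolation=cv2.INTER_CUBIC))"
```

```text
[557.55782167 -18.51645054 121.02387322] [ 3.14129864e+00 -1.86773698e-04  1.17794598e+00] [-6.2745782   1.35823297  8.4027784 ] [0.24671624 1.36668052 0.39460272] 9.470778788879656
```

View pics/w9.png

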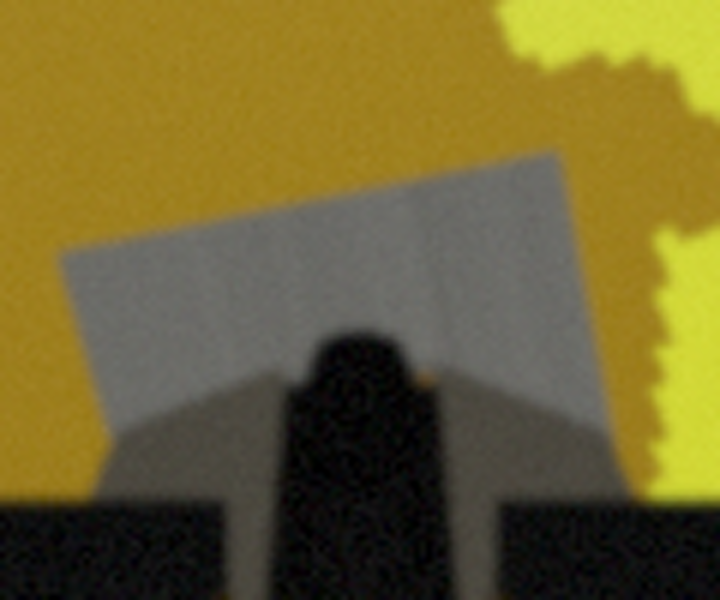

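The gripper and key are now about 102° from the plate's edges, and the moment jumped from 0.145 to 0.39 N m. That means the plug is on its hard stop, with the key still gripped and pressed home. I'll check the pose holds and that the jar still stands, then hand in.

```bash
python3 - <<'E'
from h import *
bot.capture('top')
for d in bot.masks_of('top','jar')[:3]: print(round(d['confidence'],2),np.round(d['bbox']))
print('expect jar cap px',proj('top',[[541,290.5,79],[541,290.5,4]]).round())
o=bot.get_obs();print(o['moment'],o['contact_force'],o['tcp_rot'][2],o['finger_force'],o['time'])
print(bot.close_job())
E
```

```text
0.84 [216. 199.  21.  14.]
expect jar cap px [[213. 196.]
 [219. 198.]]
[0.2207212  1.32567984 0.33296284] [-5.98817637  1.82623885  8.6704509 ] 1.1781215386921011 30.08522093296051 25.125
the job is handed in; nothing more can be done
None
```

I handed the job in at about 25 s: the jar stands upright in the middle of the large cork mat, and the key is fully home, turned clockwise to its stop and still gripped; the result of the judging was not shown.

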